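# Swing the jig mirror until the camera sees the orange pot, and hold it

### The job

On the paint-inspection jig, slide the mirror carriage (the one with the red grip) fully home against the red stop by the camera; then take the yellow post and turn the sprung mirror until the camera sees the orange pot in it, with the green beam that marks its line of sight pointing at the orange pot. The mirror springs back when let go, so finish while still holding the post, with the mirror steady at that angle and the carriage still home; leave the pots and the other things on the bench where they are.

Things in the scene. Friction and masses are not known exactly. Their poses are not given: they have to be found in the camera images.
- jig: The inspection jig, fixed to the bench: an aluminium rail 64 x 530 x 12 mm with a black camera at one end. Origin on the bench, right under the mirror's pivot as it stands when the carriage is fully home. z is up, y runs along the rail towards the camera, x points away from the robot to the three pots. The red end stop stands at y = 38 to 50 mm, its top 38 mm above the bench.
- carriage (a joint): Slide of the grey carriage (60 x 160 mm, top 32 mm above the bench) that carries mirror, post and red grip: 0 = far from the camera, 0.100 m = fully home at the red end stop; it grows along jig +y. Friction about 2.5 N; it stays where it is left. Starts between 0 and 0.035.
- grip_top (a point): Top centre of the red grip on the carriage, an upright block 18 mm (jig x) x 32 mm (jig y) in section, standing 56 mm above the carriage, top 88 mm above the bench. It lies 100 mm from the mirror's pivot, on the side away from the camera (jig -y). Its axes are the jig's.
- mirror (a joint): Turn q of the mirror about its upright pivot, rad, 0 to 1.15, growing clockwise seen from above; sprung back to 0 (0.03 N m at 0, plus 0.06 N m per rad). At 0 its pale blue face (56 mm wide, 50 high, black frame, centre 64 mm above the bench) looks 76 degrees counter-clockwise from jig x and the reflected line goes 62 degrees; the mirror's turn counts double: the line points at 62 degrees - 2 q.
- post: The yellow upright post on an arm of the mirror, a round rod 14 mm across. Origin at its top centre, 112 mm above the bench; free from 50 mm up. It is 75 mm from the pivot axis, on the robot's side of the rail, at (215 degrees - q) counter-clockwise from jig x about the pivot; it goes round on this circle, at mid travel along jig +y. Under 2 N turns it. Its pivot moves with the carriage.
- lens (a point): Front of the camera's lens, 70 mm from the home pivot along jig y, 62 mm above the bench; axes as the jig's. The black camera behind it is 46 mm wide, 180 mm long, its top 86 mm above the bench. It looks along jig -y, straight at the mirror's pivot wherever the carriage is.
- beam (a point): The mirror's pivot point, 62 mm above the bench, where the camera's line of sight meets the mirror; it moves with the carriage. Its x axis points along the reflected line of sight, z up. The line is drawn as a green beam 4 mm thick, from the camera to the mirror and 140 mm onward (the line itself goes on to the pots). It is light: nothing touches it.
- mark (a point): Middle of the orange pot, on its axis, 62 mm above the bench. The pot is an upright paint sample pot 44 mm in diameter and 88 mm high, white with an orange band and lid; it stands loose beyond the mirror, 150 to 230 mm from its home pivot, at any of the three pot places.
- pot_orange: The orange pot; origin at the centre of its underside. Leave it standing where it is.
- pot_blue: A pot of the same size with blue band and lid; origin at the centre of its underside. The three pots swap places. Leave it.
- pot_green: A pot of the same size with green band and lid; origin at the centre of its underside. Leave it.
- tape_roll: Roll of blue tape lying flat, 100 mm across, 24 mm high; origin at the centre of its underside. Bystander.
- tape_measure: Yellow and black tape measure 70 x 38 x 64 mm high; origin at the centre of its underside. Bystander.
- screwdriver: Screwdriver lying on the bench on the robot's side of the rail, about 0.2 m long. Bystander.
- battery: Black and yellow tool battery 75 x 115 x 72 mm high; origin at the centre of its underside. Bystander.
- glue: Glue bottle 60 mm across, 160 mm high; origin at the centre of its underside. Bystander.

How it is judged:
By the outcome, as a careful person would: the job done as asked, in the order asked, and still so for the second after the job is handed in, while the arm keeps its last pose, push and grip.
It also fails if it takes over 45 s, if anything falls off the work surface, if the arm or the gripper's body presses on something with over 40 N, if the wrist force passes 120 N, or if a joint passes its speed limit or range.

### The arm

A 6-joint arm with a two-finger parallel gripper is mounted at the origin on the work surface. World frame = base frame: x ahead of the robot, y to its left, z up, the work surface at z = 0. Lengths are in mm, angles in degrees, forces in N, time in s.
With the tool pointing down it reaches from about 300 to 850 mm from the base axis. Payload 4.2 kg.
Tool frame: the origin (TCP) lies midway between the tips of the shut fingers; the grasp point (between the pads) lies 19 mm behind it; z points along the fingers, y is the line along which they close (so a half turn about z gives the same grasp; the last joint's range is limited). The gripper opens to 91 mm and grips with 3 to 60 N. Pads are 32 mm wide; open, the fingers measure 118 mm over their backs; the gripper's body (76 mm by 178 mm) begins 60 mm behind the grasp point.
Start: joints at [63.598, 18.312, 89.639, -0, 72.044, -1.146], TCP at [245.337, 520.054, 180.876] pointing down, gripper open.
Joint ranges: [-177.97, 177.97], [-48.28, 115.42], [12.27, 149.76], [-77.06, 257.06], [2.81, 150.46], [-146.56, 146.56]. Speed limits (degrees/s): [147.25, 147.25, 180, 180, 180, 180].

### API

Orientations are given as [roll, pitch, yaw] about the fixed x, y, z axes, in that order (R = Rz(yaw) Ry(pitch) Rx(roll)).
In Python, from workcell import env gives the robot as it stands.
- The arm moves only by the shell command python3 -m jog 'ROWS' [FORCE]. ROWS is a JSON object of lists of equal length, an entry for each row: "jaw": the finger opening in mm, from 0 to 91.2; "slide": the shift along the tool's x, y, z in units of 30 mm (1.0 is 30 mm), a list of three; "spin": the turn about the tool's z in units of 8 degrees (1.0 is 8 degrees). In form: {"jaw": [jaw, ...], "slide": [[dx, dy, dz], ...], "spin": [spin, ...]}. A call has 1 to 10 rows; each row shifts and turns the commanded pose from where the row before left it, along the tool's axes as they then stand; what a row does not reach is not made up. A row lasts 1/10 s, in which the tool goes at most 50 mm and 8.59 degrees, less where a joint would pass 70% of its speed; a pose out of reach is approached as far as the arm can. A call is refused whole if a number of a shift passes 1 or a number of a turn 1, either way. A call with a gripper value outside its range is refused whole. The fingers move at their own pace and stop on an object; FORCE is the grip in N (left out, the last holds). Time passes only in rows, so rows that do not move let the fingers close. It gives the time, the measured TCP pose, the force, the opening and the grip force at its end, in the units of the state.
- env.state(): the state, without advancing time (a new reading comes with each control period).
- env.grab_frame(name): name is "scene" or "top"; returns the picture (384x512x3 uint8, red, green, blue); there is no depth.
- env.camera_model(name): a dict with "fx", "fy", "cx", "cy" (pixels), "D" ([k1, k2, p1, p2, k3] as OpenCV has them; the pictures are not rectified), "camera_from_world" (4x4, takes a point from world to camera coordinates). Camera axes: x right, y up, looking along -z (the intrinsics and any distortion apply to the point x, -y, -z); pixel columns grow to the right and rows downward; lengths in mm; the calibration is good to about 2 mm. A picture is of the moment at which its call begins. camera_model takes no time and is no camera call.
- env.job_done(): hands the job in; it is judged then, once.
The state is a dict: "time_s": time; "qpos": joint angles; "qvel": joint speeds; "effort": joint torques, N m; "ee_pos": TCP position; "ee_rot": TCP orientation; "force": force on the tool from outside, world axes, zero at the start; "torque": the same for the moment, N m; "gripper_width": finger opening in mm; "gripper_force": force on a finger pad.
Only numpy, scipy, OpenCV 4.12 (cv2) and the standard library are available. Lean on these libraries where they do the work, as an engineer would, in place of code of your own. Each camera call takes 0.05 s, during which the arm holds its last target. There are 200 camera calls.

## Working session

There is one attempt and no reset: what is moved stays moved. The work goes in short steps, Python scripts to look and compute and a shell command to move; the robot and the scene stay as the last step left them, time stands still between calls to the robot, and variables do not carry over. Pictures are saved under pics/ and viewed, at most 10 in all, crops included, and the job is handed in when it is done.

```bash
mkdir -p pics; ls; python3 - <<'E'
from workcell import env
import cv2,numpy as np
for n in("scene","top"):
    f=env.grab_frame(n); cv2.imwrite(f"pics/{n}0.png",f[:,:,::-1])
    m=env.camera_model(n); print(n,m["fx"],m["cx"],m["cy"],m["D"]); print(np.round(m["camera_from_world"],3))
s=env.state();print(s["ee_pos"],s["ee_rot"],s["time_s"],s["gripper_width"])
E
```

```text
pics
scene 394.4127520470404 251.9285445143172 190.3622417009431 [-0.01056338  0.          0.          0.          0.        ]
[[ 6.600000e-01  7.510000e-01 -1.800000e-02 -3.933570e+02]
 [-4.270000e-01  3.950000e-01  8.140000e-01  1.778420e+02]
 [ 6.180000e-01 -5.300000e-01  5.810000e-01 -1.740021e+03]
 [ 0.000000e+00  0.000000e+00  0.000000e+00  1.000000e+00]]
top 456.4717743893562 255.31025340742676 182.01176635074359 [-0.09135261  0.          0.          0.          0.        ]
[[ 2.000000e-03 -1.000000e+00 -0.000000e+00  1.350000e+00]
 [ 9.800000e-01  2.000000e-03  1.980000e-01 -6.032360e+02]
 [-1.980000e-01 -1.000000e-03  9.800000e-01 -1.473273e+03]
 [ 0.000000e+00  0.000000e+00  0.000000e+00  1.000000e+00]]
[245.13296641 519.6056737  180.13345101] [-1.79914050e+02 -4.76232193e-04  1.54745948e+02] 0.1 91.02918516171908
```

View pics/scene0.png

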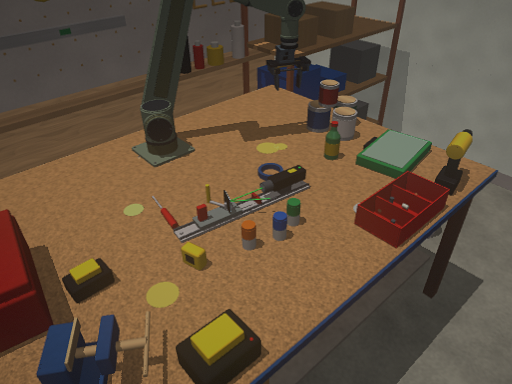

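View pics/top0.png

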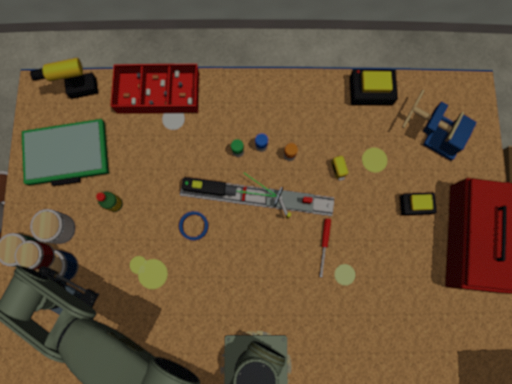

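The scene view shows the jig with the red grip at about (202,212), the post (208,190) and the orange pot (248,230). In the top view the grip is at (307,200), the post (289,214), the orange lid (291,151) and the rail runs from (180,195) to (334,207). The camera end is on the left, towards +y.

```bash
cat > h.py <<'E'
from workcell import env
import cv2,numpy as np
def ray(n,uv):
    m=env.camera_model(n);K=np.array([[m["fx"],0,m["cx"]],[0,m["fy"],m["cy"]],[0,0,1]])
    p=cv2.undistortPoints(np.array([[uv]],float),K,np.array(m["D"],float))[0,0]
    T=np.array(m["camera_from_world"]);R=T[:3,:3];return -R.T@T[:3,3],R.T@np.array([p[0],-p[1],-1])
def onz(n,uv,z):
    o,d=ray(n,uv);return (o+d*(z-o[2])/d[2])
def tri(a,b):
    (o,d),(p,e)=ray("scene",a),ray("top",b)
    s=np.linalg.lstsq(np.c_[d,-e],p-o,rcond=None)[0];x,y=o+d*s[0],p+e*s[1];return (x+y)/2,np.linalg.norm(x-y)
def proj(n,P):
    m=env.camera_model(n);T=np.array(m["camera_from_world"]);q=T[:3,:3]@np.array(P,float)+T[:3,3];q=q*[1,-1,-1]
    K=np.array([[m["fx"],0,m["cx"]],[0,m["fy"],m["cy"]],[0,0,1]])
    return cv2.projectPoints(q[None],np.zeros(3),np.zeros(3),K,np.array(m["D"],float))[0][0,0]
def blobs(img,lo,hi,box,amin=4):
    h=cv2.cvtColor(img,cv2.COLOR_RGB2HSV);m=cv2.inRange(h,np.array(lo),np.array(hi))
    k=np.zeros_like(m);x0,y0,x1,y1=box;k[y0:y1,x0:x1]=m[y0:y1,x0:x1]
    n,_,st,c=cv2.connectedComponentsWithStats(k)
    return [(np.round(c[i],1).tolist(),st[i].tolist()) for i in range(1,n) if st[i][4]>=amin]
E
python3 - <<'E'
from h import *
t=cv2.imread("pics/top0.png")[:,:,::-1].copy(); s=cv2.imread("pics/scene0.png")[:,:,::-1].copy()
bt=(170,135,345,225); bs=(150,160,320,255)
for nm,lo,hi in(("red",(0,150,90),(6,255,255)),("red2",(174,150,90),(180,255,255)),("orange",(7,170,150),(15,255,255)),("yel",(22,140,120),(32,255,255)),("grn",(45,120,80),(75,255,255)),("blue",(105,120,60),(125,255,255))):
    print(nm,"T",blobs(t,lo,hi,bt),"S",blobs(s,lo,hi,bs))
a=cv2.resize(t[170:225,170:345],None,fx=4.5,fy=4.5,interpolation=cv2.INTER_CUBIC)
b=cv2.resize(s[160:255,150:320],None,fx=3.5,fy=3.5,interpolation=cv2.INTER_CUBIC)
W=max(a.shape[1],b.shape[1]);o=np.zeros((a.shape[0]+b.shape[0],W,3),np.uint8);o[:a.shape[0],:a.shape[1]]=a;o[a.shape[0]:,:b.shape[1]]=b
cv2.imwrite("pics/c0.png",o[:,:,::-1]);print(o.shape)
E
```

```text
red T [([244.1, 188.1], [243, 187, 3, 3, 8]), ([243.0, 197.0], [242, 194, 3, 7, 17]), ([307.1, 199.2], [303, 197, 9, 6, 42]), ([327.4, 221.6], [325, 219, 6, 6, 35])] S [([254.7, 194.8], [252, 192, 7, 6, 18]), ([200.7, 206.4], [197, 204, 9, 7, 32]), ([168.2, 216.7], [161, 208, 16, 19, 130])]
red2 T [] S []
orange T [] S [([247.9, 224.1], [241, 220, 14, 9, 96])]
yel T [([340.0, 164.5], [334, 156, 11, 20, 163]), ([196.5, 183.9], [193, 181, 9, 6, 42]), ([289.2, 213.7], [288, 212, 4, 5, 14])] S [([291.5, 170.4], [288, 169, 9, 4, 23]), ([206.7, 184.9], [205, 184, 4, 3, 9]), ([192.3, 248.9], [181, 242, 24, 13, 199])]
grn T [([236.7, 145.0], [231, 140, 12, 11, 110]), ([186.0, 182.7], [185, 182, 3, 3, 7]), ([272.1, 194.9], [267, 193, 9, 4, 16])] S [([243.0, 196.5], [230, 188, 32, 14, 55]), ([256.5, 199.0], [252, 199, 10, 1, 10]), ([267.0, 198.0], [265, 198, 5, 1, 5]), ([293.3, 201.5], [288, 198, 12, 8, 75])]
blue T [([261.0, 140.3], [255, 135, 12, 12, 117]), ([192.2, 217.4], [180, 212, 28, 13, 77])] S [([270.0, 163.0], [268, 163, 5, 1, 5]), ([259.9, 168.0], [259, 165, 4, 7, 7]), ([280.1, 167.2], [278, 165, 4, 6, 8]), ([267.5, 175.0], [266, 175, 4, 1, 4]), ([279.7, 215.5], [274, 212, 13, 8, 85])]
(580, 788, 3)
```

View pics/c0.png

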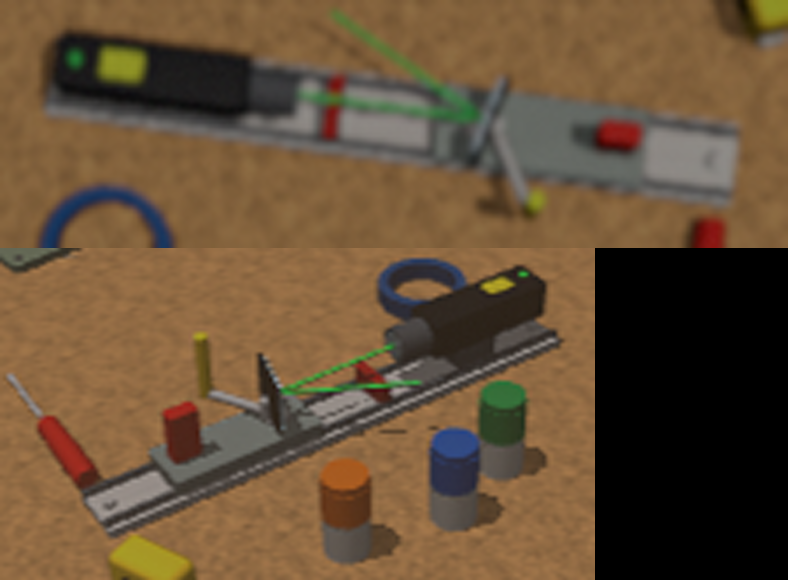

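The crop shows the grip, the post (top at (289,213.7) in the top view), the red stop across the rail at (244,193), the rail end corners and the orange pot standing at the -y pot place.

```bash
python3 - <<'E'
from h import *
t=cv2.imread("pics/top0.png")[:,:,::-1].copy()
hsv=cv2.cvtColor(t,cv2.COLOR_RGB2HSV);print(hsv[149:154,289:293,:].reshape(-1,3)[::5].tolist())
print("orange",blobs(t,(5,195,140),(16,255,255),(275,138,305,165)))
C=lambda x,y:(170+x/4.5,170+y/4.5)
A=onz("top",C(48,115),12);B=onz("top",C(730,205),12);D=onz("top",C(738,122),12)
print("rail",A,B,D,np.linalg.norm(A-B),np.linalg.norm(D-B),np.degrees(np.arctan2(*(A-B)[[1,0]])))
S=onz("top",C(333,107),38)
G=onz("top",C(620,134),88);P=onz("top",C(535,201),112)
Gs=np.array((150+181/3.5,160+(411-248)/3.5));Ps=(150+201/3.5,160+(337-248)/3.5)
print("stop",S,"grip",G,tri(Gs,C(620,134)),"post",P,tri(Ps,C(535,201)))
print("ang stop-grip",np.degrees(np.arctan2(*(S-G)[[1,0]])),np.linalg.norm((S-G)[:2]))
print("orange scene",onz("scene",(150+344/3.5,160+(476-248)/3.5),88))
for y,c in((180,C(75,58)),):print("LED",onz("top",c,86))
print("lens end",onz("top",C(297,94),62))
E
```

```text
[[16, 210, 141], [16, 208, 141], [16, 206, 141], [16, 208, 141]]
orange [([291.3, 148.4], [287, 144, 10, 9, 65])]
rail [564.58401885 260.64180681  12.        ] [ 496.31475116 -261.00282335   12.        ] [ 560.39693039 -269.05152093   12.        ] 526.0929699962747 64.5856580710576 82.54389787334057
stop [566.89969875  41.08838797  38.        ] grip [ 538.66821742 -169.22896554   88.        ] (array([ 540.7483604 , -168.02841873,   82.2819709 ]), np.float64(4.385100251733387)) post [ 486.43382011 -104.95362675  112.        ] (array([ 487.94547786, -103.72941603,  107.84285342]), np.float64(3.631776500321656))
ang stop-grip 82.35472873705498 212.20368924487155
orange scene [ 717.66937865 -119.87613298   88.        ]
LED [594.52340796 229.81374726  86.        ]
lens end [572.4375516   67.28743202  62.        ]
```

Jig yaw is -7.6° and the home pivot is about (562,-2.5). The carriage has about 68 mm left to travel. The predicted post position matches the measured one. Next I turn the tool so that tool x = jig y and tool y = jig x.

```bash
python3 -m jog '{"jaw":[91,91,91,80,70,60,50,50,50,50],"slide":[[0,0,-1],[0,0,-0.5],[0,0,0],[0,0,0],[0,0,0],[0,0,0],[0,0,0],[0,0,0],[0,0,0],[0,0,0]],"spin":[1,1,1,1,1,1,1,1,1,0.04]}' 15 && python3 -m jog '{"jaw":[50,50,50,50,50,50,50,50,50,50],"slide":[[-0.975,0.58,0],[-0.975,0.58,0],[-0.975,0.58,0],[-0.975,0.58,0],[-0.975,0.58,0],[-0.975,0.58,0],[-0.975,0.58,0],[-0.975,0.58,0],[-0.975,0.58,0],[-0.975,0.58,0]],"spin":[0,0,0,0,0,0,0,0,0,0]}' && python3 -m jog '{"jaw":[50,50,50,50,50,50,50,50,50,50],"slide":[[-0.975,0.58,0],[-0.975,0.58,0],[-0.975,0.58,0],[-0.975,0.58,0],[-0.975,0.58,0],[-0.975,0.58,0],[-0.975,0.58,0],[-0.975,0.58,0],[-0.975,0.58,0],[-0.975,0.58,0]],"spin":[0,0,0,0,0,0,0,0,0,0]}'
cat >> h.py <<'E'
def togo(x,y,z):
    s=env.state();p=np.array(s["ee_pos"]);r=np.array(s["ee_rot"]);from scipy.spatial.transform import Rotation as Ro
    R=Ro.from_euler("xyz",r,degrees=True).as_matrix()
    print("t",round(s["time_s"],2),"pos",p.round(1),"rot",r.round(1),"F",np.round(s["force"],1),"w",round(s["gripper_width"],1),"g",round(s["gripper_force"],1))
    print("togo units",((R.T@(np.array([x,y,z])-p))/30).round(3))
E
python3 -c "
from h import *
togo(539.5,-168.9,51)
m=[onz('top',(291.3,148.4),88)];print(m)"
```

```text
time_s: 1.1
ee_pos: [245.2, 519.8, 225.4]
ee_rot: [-180.0, 0.1, 82.4]
force: [0.5, 0.0, -0.1]
gripper_width: 49.9
gripper_force: 0.0
time_s: 2.1
ee_pos: [379.4, 205.8, 225.8]
ee_rot: [-180.0, -0.0, 82.6]
force: [1.7, -0.5, -0.7]
gripper_width: 49.9
gripper_force: 0.0
time_s: 3.1
ee_pos: [513.4, -107.1, 225.6]
ee_rot: [-180.0, -0.0, 82.6]
force: [0.4, 0.4, 0.1]
gripper_width: 50.1
gripper_force: 0.0
t 3.1 pos [ 513.4 -107.1  225.6] rot [-180.    -0.    82.6] F [0.4 0.4 0.1] w 50.1 g 0.0
togo units [-1.933  1.13   5.821]
[array([ 712.79153203, -117.50915906,   88.        ])]
```

```bash
python3 -m jog '{"jaw":[50,50,50,50,50,50,50,50,50,50],"slide":[[-0.97,0.565,0],[-0.97,0.565,0],[0,0,0],[0,0,0.97],[0,0,0.97],[0,0,0.97],[0,0,0.97],[0,0,0.97],[0,0,0.97],[0,0,0]],"spin":[0,0,0,0,0,0,0,0,0,0]}'
python3 - <<'E'
from h import *
togo(539.5,-168.9,51)
t=env.grab_frame("top");s=env.grab_frame("scene")
a=cv2.resize(t[140:235,250:345],None,fx=4,fy=4,interpolation=cv2.INTER_CUBIC)
b=cv2.resize(s[130:225,155:250],None,fx=4,fy=4,interpolation=cv2.INTER_CUBIC)
cv2.imwrite("pics/c1.png",np.hstack([a,b])[:,:,::-1])
E
```

```text
time_s: 4.1
ee_pos: [535.5, -166.1, 47.6]
ee_rot: [-179.5, -0.1, 82.6]
force: [-0.2, 0.3, -0.2]
gripper_width: 49.8
gripper_force: 0.0
t 4.1 pos [ 535.5 -166.1   47.6] rot [-1.795e+02 -1.000e-01  8.260e+01] F [-0.2  0.3 -0.2] w 49.8 g 0.0
togo units [-0.076  0.143 -0.116]
```

View pics/c1.png

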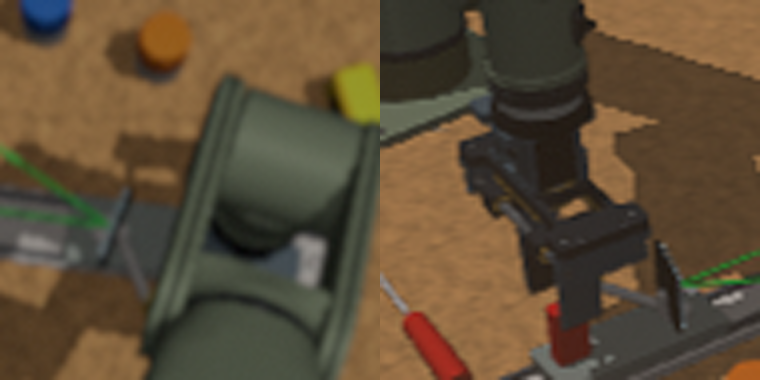

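The fingers straddle the red grip: the near finger is at (588,280) in the crop, in front of the grip at (570,335). The small offset fits the parallax. Trim the position, close and push home.

```bash
python3 -m jog '{"jaw":[50,50,0,0,0,0,0,0],"slide":[[-0.08,0.14,-0.12],[0,0,0],[0,0,0],[0,0,0],[0,0,0],[0,0,0],[0,0,0],[0,0,0]],"spin":[0,0,0,0,0,0,0,0]}' 15
```

```text
time_s: 5.0
ee_pos: [543.1, -170.9, 55.2]
ee_rot: [180.0, 0.0, 82.4]
force: [-1.1, 0.4, 2.5]
gripper_width: 5.0
gripper_force: 1.5
```

```bash
python3 - <<'E'
from h import *
togo(539.5,-168.9,51)
t=env.grab_frame("top");s=env.grab_frame("scene")
a=cv2.resize(t[140:235,250:345],None,fx=4,fy=4,interpolation=cv2.INTER_CUBIC)
b=cv2.resize(s[150:245,155:250],None,fx=4,fy=4,interpolation=cv2.INTER_CUBIC)
cv2.imwrite("pics/c2.png",np.hstack([a,b])[:,:,::-1])
togo(539.5,-168.9,51)
print(proj("scene",(539.5,-168.9,88)),proj("scene",env.state()["ee_pos"]))
E
```

```text
t 5.0 pos [ 543.1 -170.9   55.2] rot [180.    0.   82.4] F [-1.1  0.4  2.5] w 5.0 g 1.5
togo units [ 0.049 -0.127  0.14 ]
t 5.1 pos [ 543.1 -170.9   55.2] rot [180.    0.   82.4] F [-0.5 -0.5  4.1] w 0.5 g 1.7
togo units [ 0.049 -0.129  0.139]
[200.4176616  205.17340127] [201.51742987 213.92269314]
```

View pics/c2.png

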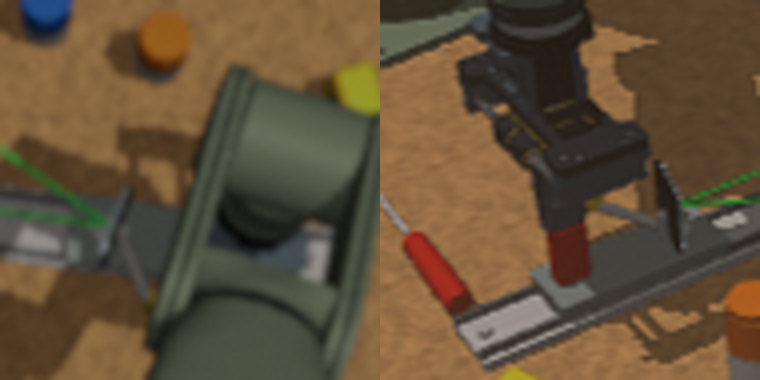

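The fingers shut empty: width is 0.5, and the crop shows the red block whole below the shut fingers at about (565,230). I check the tip positions against projections.

```bash
python3 - <<'E'
from h import *
ux=np.array([.991,-.132,0]);uy=np.array([.132,.991,0])
for z in(48,66,80,90):
    p=np.array([535.5,-166.1,z])+ux*38
    print("c1 near tip corners",z,[((proj("scene",p+uy*k)-[155,130])*4+[380,0]).round() for k in(-16,16)])
for z in(55,70,88):
    p=np.array([543.1,-170.9,z])+ux*13
    print("c2 near tip",z,[((proj("scene",p+uy*k)-[155,150])*4+[380,0]).round() for k in(-16,16)])
for G in((539.5,-168.9),):
  for z in(32,88):
    print("grip +x face",z,[((proj("scene",np.array([*G,z])+ux*9+uy*k)-[155,150])*4+[380,0]).round() for k in(-16,16)])
s=env.grab_frame("scene");h=cv2.cvtColor(s,cv2.COLOR_RGB2HSV)
print(blobs(s,(0,120,50),(6,255,255),(185,185,225,230)))
E
```

```text
c1 near tip corners 48 [array([571., 367.]), array([606., 353.])]
c1 near tip corners 66 [array([569., 350.]), array([604., 335.])]
c1 near tip corners 80 [array([567., 336.]), array([603., 322.])]
c1 near tip corners 90 [array([566., 326.]), array([602., 312.])]
c2 near tip 55 [array([556., 271.]), array([591., 257.])]
c2 near tip 70 [array([554., 257.]), array([589., 243.])]
c2 near tip 88 [array([552., 239.]), array([588., 225.])]
grip +x face 32 [array([556., 288.]), array([590., 273.])]
grip +x face 88 [array([549., 233.]), array([585., 219.])]
[([202.0, 213.0], [197, 205, 11, 16, 122])]
```

```bash
python3 -m jog '{"jaw":[0,0,0,0,0,0],"slide":[[0,0,-0.7],[0,0,-0.7],[0,0,-0.7],[0,0,0],[0,0,0],[0,0,0]],"spin":[0,0,0,0,0,0]}' 15
python3 - <<'E'
from h import *
togo(539.5,-168.9,51)
p=np.array(env.state()["ee_pos"])
s=env.grab_frame("scene");cv2.imwrite("pics/s3.png",s[:,:,::-1])
s0=cv2.imread("pics/scene0.png")[:,:,::-1].copy()
def crop(im,P,k):
    u=proj("scene",P);x,y=int(u[0])-47,int(u[1])-52
    y=max(y,0)
    c=cv2.resize(im[y:y+95,x:x+95],None,fx=4,fy=4,interpolation=cv2.INTER_CUBIC)
    cv2.circle(c,tuple(int(v) for v in (u-[x,y]+.5)*4),2,(0,255,255),-1);print(x,y,u);return c
cv2.imwrite("pics/c3.png",np.hstack([crop(s,p,0),crop(s0,(245.2,519.8,180.5),1)])[:,:,::-1])
E
```

```text
time_s: 5.75
ee_pos: [541.9, -170.5, 116.3]
ee_rot: [-179.8, -0.0, 82.4]
force: [-0.5, -0.4, 0.4]
gripper_width: 0.6
gripper_force: 0.0
t 5.75 pos [ 541.9 -170.5  116.3] rot [-179.8   -0.    82.4] F [-0.5 -0.4  0.4] w 0.6 g 0.0
togo units [ 0.041 -0.081  2.178]
152 146 [199.60603054 198.63453531]
239 43 [286.78276315  95.0620194 ]
```

View pics/c3.png

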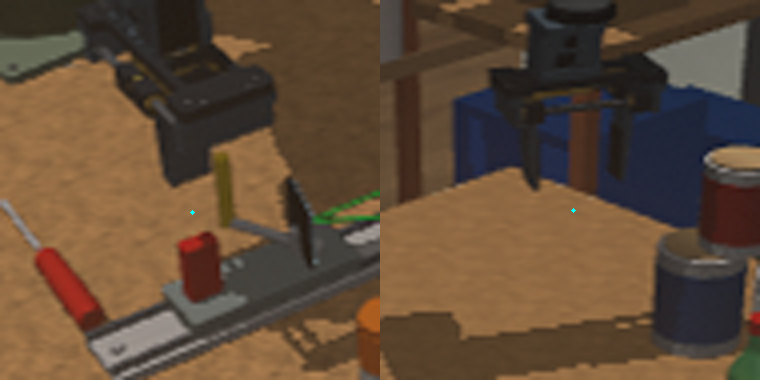

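In both views the fingertips sit about 8 px above the reported TCP (dots at (192,212) and (573,210), tips at rows about 180-185). I check the top view to see whether the offset is in height or also in x and y.

```bash
python3 - <<'E'
from h import *
t0=cv2.imread("pics/top0.png")[:,:,::-1].copy();t=env.grab_frame("top");cv2.imwrite("pics/t3.png",t[:,:,::-1])
p=np.array(env.state()["ee_pos"])
def crop(im,P,a,box):
    x,y=box;c=cv2.resize(im[y:y+95,x:x+95],None,fx=4,fy=4,interpolation=cv2.INTER_CUBIC)
    c=cv2.convertScaleAbs(c,alpha=1.8)
    ydir=np.array([np.sin(a),-np.cos(a),0])
    for dz,col in((0,(0,255,255)),(33,(255,0,255))):
        for k in(-52,0,52):
            u=proj("top",np.array(P)+[0,0,dz]+ydir*k);cv2.circle(c,tuple(int(v) for v in (u-[x,y]+.5)*4),2,col,-1)
    print(proj("top",P));return c
cv2.imwrite("pics/c4.png",np.hstack([crop(t0,(245.2,519.8,180.5),np.radians(154.7),(40,255)),crop(t,p,np.radians(82.4),(255,150))])[:,:,::-1])
E
```

```text
[ 82.88748202 290.54335168]
[309.1564757  197.31089948]
```

View pics/c4.png

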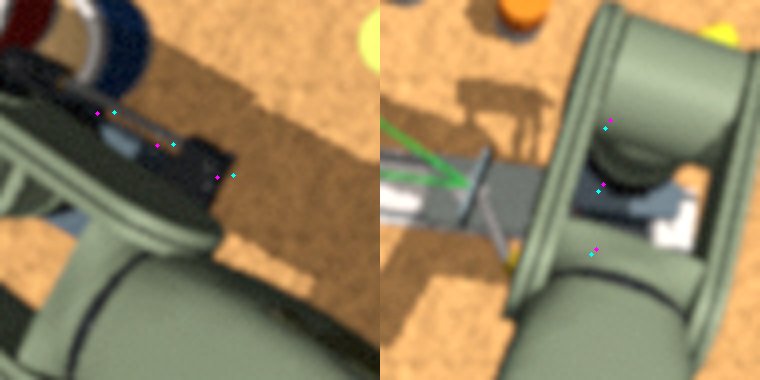

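The top view shows the x,y is about right, with the gripper body around the dots at (157,145). So the fault is in height: real tip z is about the reported z + 33 mm, which also fits touching the 88 mm grip top at a reported 55. I open and go down to a reported 18.

```bash
python3 -m jog '{"jaw":[60,60,60,60,60,60,60,60,60,60],"slide":[[0,0,0],[0,0,0],[0.04,-0.07,0],[0,0,0.6],[0,0,0.6],[0,0,0.6],[0,0,0.6],[0,0,0.6],[0,0,0.27],[0,0,0]],"spin":[0,0,0,0,0,0,0,0,0,0]}' 15
python3 -m jog '{"jaw":[0,0,0,0,0,0],"slide":[[0,0,0],[0,0,0],[0,0,0],[0,0,0],[0,0,0],[0,0,0]],"spin":[0,0,0,0,0,0]}' 15
```

```text
time_s: 6.85
ee_pos: [540.1, -169.0, 18.7]
ee_rot: [-179.9, -0.0, 82.4]
force: [0.3, 0.2, -0.2]
gripper_width: 60.3
gripper_force: 0.0
time_s: 7.45
ee_pos: [544.0, -169.8, 20.2]
ee_rot: [179.6, 0.0, 82.4]
force: [7.5, 0.3, -3.1]
gripper_width: 18.3
gripper_force: 15.0
```

Gripped at width 18.3. The side force shows a small x offset, so I ease it first.

```bash
python3 -m jog '{"jaw":[0,0,0,0],"slide":[[0,0.1,0],[0,0.1,0],[0,0,0],[0,0,0]],"spin":[0,0,0,0]}' 20
python3 -m jog '{"jaw":[0,0,0,0,0,0,0],"slide":[[0.4,0,0],[0.4,0,0],[0.4,0,0],[0.4,0,0],[0.4,0,0],[0,0,0],[0,0,0]],"spin":[0,0,0,0,0,0,0]}' 20; python3 -c "
from h import *
togo(540,-169,18)"
```

```text
time_s: 7.85
ee_pos: [543.5, -169.7, 20.0]
ee_rot: [-179.6, -0.0, 82.4]
force: [-8.8, 0.7, 8.1]
gripper_width: 18.0
gripper_force: 20.0
time_s: 8.55
ee_pos: [551.6, -109.1, 20.0]
ee_rot: [-179.6, -0.1, 82.4]
force: [-7.2, 4.8, 7.8]
gripper_width: 17.7
gripper_force: 20.0
t 8.55 pos [ 551.6 -109.1   20. ] rot [-1.796e+02 -1.000e-01  8.240e+01] F [-7.2  4.8  7.8] w 17.7 g 20.0
togo units [-2.031 -0.12   0.066]
```

```bash
python3 -m jog '{"jaw":[0,0,0,0,0,0],"slide":[[0.1,-0.1,-0.1],[0.1,0,0],[0.05,0,0],[0.05,0,0],[0.05,0,0],[0,0,0]],"spin":[0,0,0,0,0,0]}' 20; python3 -m jog '{"jaw":[0,0,0],"slide":[[0.05,0,0],[0.05,0,0],[0,0,0]],"spin":[0,0,0]}' 20
```

```text
time_s: 9.15
ee_pos: [552.8, -101.3, 20.8]
ee_rot: [-179.9, 0.1, 82.5]
force: [3.8, -7.3, -19.6]
gripper_width: 17.8
gripper_force: 20.0
time_s: 9.45
ee_pos: [552.9, -101.0, 21.1]
ee_rot: [-179.9, 0.4, 82.5]
force: [1.2, -15.1, -18.3]
gripper_width: 18.2
gripper_force: 20.0
```

The carriage is home: it stalled after about 69 mm of travel with a 15 N reaction. I release, lift, and check while moving towards the post.

```bash
python3 -m jog '{"jaw":[50,50,50,50,50,50,50,50,50],"slide":[[0,0,0],[0,0,0],[0,0,0],[0,0,-0.8],[0,0,-0.8],[0,0,-0.8],[0,0,-0.8],[0,0,0],[0,0,0]],"spin":[0,0,0,0,0,0,0,0,0]}' 15; python3 -c "
from h import *
togo(499.5,-36.8,43)"
```

```text
time_s: 10.35
ee_pos: [553.7, -96.5, 119.2]
ee_rot: [179.9, -0.0, 82.5]
force: [-0.7, 0.9, -0.7]
gripper_width: 49.8
gripper_force: 0.0
t 10.35 pos [553.7 -96.5 119.2] rot [179.9  -0.   82.5] F [-0.7  0.9 -0.7] w 49.8 g 0.0
togo units [ 1.734 -2.056  2.538]
```

```bash
python3 -m jog '{"jaw":[50,50,50,50,50,50],"slide":[[0.44,-0.51,0],[0.44,-0.51,0],[0.43,-0.52,0],[0.42,-0.52,0],[0,0,0],[0,0,0]],"spin":[0,0,0,0,0,0]}'
python3 - <<'E'
from h import *
togo(499.5,-36.8,43)
t=env.grab_frame("top");s=env.grab_frame("scene");cv2.imwrite("pics/t5.png",t[:,:,::-1]);cv2.imwrite("pics/s5.png",s[:,:,::-1])
for P,l in(((548,-101.6,88),"grip"),((495.4,-37,112),"post"),((562,-2.5,62),"pivot")):print(l,proj("scene",P).round(1),proj("top",P).round(1))
print("redS",blobs(s,(0,150,90),(6,255,255),(190,170,270,225)));print("yelS",blobs(s,(20,140,70),(32,255,255),(200,150,260,200)));print("orT",blobs(t,(5,195,140),(16,255,255),(275,138,305,165)))
a=cv2.resize(t[140:235,230:325],None,fx=4,fy=4,interpolation=cv2.INTER_CUBIC)
b=cv2.resize(s[125:220,195:290],None,fx=4,fy=4,interpolation=cv2.INTER_CUBIC)
cv2.imwrite("pics/c5.png",np.hstack([a,b])[:,:,::-1])
E
```

```text
time_s: 10.95
ee_pos: [499.0, -37.2, 118.0]
ee_rot: [-179.9, 0.0, 82.5]
force: [-0.1, 0.2, 0.4]
gripper_width: 50.4
gripper_force: 0.0
t 10.95 pos [499.  -37.2 118. ] rot [-179.9    0.    82.5] F [-0.1  0.2  0.4] w 50.4 g 0.0
togo units [0.016 0.019 2.499]
grip [218.7 197.8] [287.1 196.9]
post [223.9 177.8] [267.7 211.8]
pivot [244.6 194. ] [256.9 194. ]
redS [([219.6, 198.9], [215, 197, 10, 5, 32]), ([216.5, 207.5], [216, 204, 2, 8, 8])]
yelS [([258.5, 150.5], [258, 150, 2, 2, 4]), ([225.0, 185.5], [223, 177, 5, 19, 56])]
orT [([291.1, 148.5], [286, 144, 11, 10, 89])]
```

View pics/c5.png

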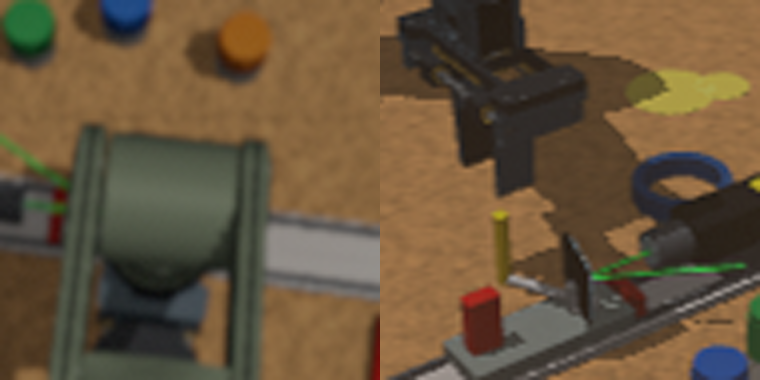

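The carriage touches the red stop. The post (crop (501,215)) stands below and midway between the fingers. I go down and close.

```bash
python3 -m jog '{"jaw":[50,50,50,50,50,50],"slide":[[0,0,0.6],[0,0,0.6],[0,0,0.6],[0,0,0.6],[0,0,0.1],[0,0,0]],"spin":[0,0,0,0,0,0]}'; python3 -m jog '{"jaw":[0,0,0,0,0,0,0],"slide":[[0,0,0],[0,0,0],[0,0,0],[0,0,0],[0,0,0],[0,0,0],[0,0,0]],"spin":[0,0,0,0,0,0,0]}' 10
```

```text
time_s: 11.65
ee_pos: [499.4, -37.7, 43.3]
ee_rot: [-179.9, 0.0, 82.4]
force: [-0.0, 0.4, 0.6]
gripper_width: 49.9
gripper_force: 0.0
time_s: 12.35
ee_pos: [499.5, -37.3, 44.0]
ee_rot: [180.0, -0.0, 82.4]
force: [0.4, -0.3, 3.0]
gripper_width: 13.7
gripper_force: 10.0
```

```bash
python3 -m jog '{"jaw":[0,0,0,0,0,0],"slide":[[0.146,-0.095,0],[0.146,-0.095,0],[0.146,-0.095,0],[0.146,-0.095,0],[0.146,-0.095,0],[0,0,0]],"spin":[0.5,0.5,0.5,0.5,0.5,0]}' 10; python3 - <<'E'
from h import *
for n,im,box in(("top",cv2.imread("pics/top0.png"),(278,138,304,165)),("scene",cv2.imread("pics/s3.png"),(232,212,264,255))):
    im=im[:,:,::-1].copy();x0,y0,x1,y1=box;c=im[y0:y1,x0:x1].astype(int)
    h=cv2.cvtColor(im,cv2.COLOR_RGB2HSV)[y0:y1,x0:x1]
    print(n,blobs(im,(5,190,60),(18,255,255),box,8))
    m=(h[...,1]>190)&(h[...,0]<18);print("\n".join("".join("#" if v else "." for v in r) for r in m))
E
```

```text
time_s: 12.95
ee_pos: [491.5, -12.2, 44.1]
ee_rot: [180.0, -0.0, 62.5]
force: [-1.3, -0.9, 3.0]
gripper_width: 13.8
gripper_force: 10.0
top [([290.5, 149.9], [284, 144, 13, 14, 137])]
..........................
..........................
..........................
..........................
..........................
..........................
..........#######.........
.........#########........
........###########.......
........###########.......
.......############.......
.......############.......
......#############.......
......#############.......
.......###########........
.......###########........
........##########........
........#########.........
..........######..........
............##............
..........................
..........................
..........................
..........................
..........................
..........................
..........................
scene [([247.0, 226.9], [241, 220, 14, 19, 144])]
................................
................................
................................
................................
.....
[... 581 characters left out ...]
.......
..........###..#................
...........##.#.................
...........#...#................
...........###.#................
.............###................
................................
................................
................................
................................
................................
................................
................................
................................
................................
................................
................................
................................
................................
................................
................................
................................
```

```bash
python3 - <<'E'
from h import *
T,S=(290.8,150.0),(247.9,223.6)
a,b=onz("top",T,88),onz("scene",S,88);print(a,b,tri(S,T))
for c in(a,b,(a+b)/2):
    d=c[:2]-[562,-2.5];w=np.degrees(np.arctan2(d[1],d[0]))+7.6;print(np.linalg.norm(d).round(1),w.round(2),"q",((62-w)/2).round(2))
E
```

```text
[ 707.23350188 -115.75478939   88.        ] [ 711.50449504 -116.07112709   88.        ] (array([ 708.60826895, -115.07884032,   85.39370341]), np.float64(2.1903782897570485))
184.2 -30.35 q 46.17
187.7 -29.62 q 45.81
186.0 -29.98 q 45.99
```

```bash
python3 -m jog '{"jaw":[0,0,0,0,0,0,0,0,0],"slide":[[0.146,-0.095,0],[0.146,-0.095,0],[0.146,-0.095,0],[0.146,-0.095,0],[0.146,-0.095,0],[0.146,-0.095,0],[0.072,-0.049,0],[0,0,0],[0,0,0]],"spin":[0.5,0.5,0.5,0.5,0.5,0.5,0.25,0,0]}' 10; python3 - <<'E'
from h import *
s=env.grab_frame("scene");cv2.imwrite("pics/s6.png",s[:,:,::-1]);t=env.grab_frame("top");cv2.imwrite("pics/t6.png",t[:,:,::-1])
print("pivot T",proj("top",(562,-2.5,62)),"S",proj("scene",(562,-2.5,62)),"mark S",proj("scene",(709.5,-116,62)),"T",proj("top",(709.5,-116,62)))
for n,im,bx in(("T",t,(230,140,320,215)),("S",s,(200,160,285,235))):
    print(n,blobs(im,(45,100,60),(75,255,255),bx,3))
print("redS",blobs(s,(0,150,90),(6,255,255),(190,170,270,225)))
a=cv2.resize(t[135:230,225:320],None,fx=4,fy=4,interpolation=cv2.INTER_CUBIC)
b=cv2.resize(s[150:245,195:290],None,fx=4,fy=4,interpolation=cv2.INTER_CUBIC)
cv2.imwrite("pics/c6.png",np.hstack([a,b])[:,:,::-1])
E
```

```text
time_s: 13.85
ee_pos: [494.4, 20.9, 44.0]
ee_rot: [-180.0, 0.0, 36.5]
force: [-1.9, -0.0, 5.2]
gripper_width: 13.5
gripper_force: 10.0
pivot T [256.87100509 194.01696832] S [244.60766124 194.02687628] mark S [247.69105325 229.78402547] T [290.28442466 151.38938314]
T [([236.7, 145.5], [231, 140, 12, 12, 122])]
S [([249.2, 200.8], [245, 187, 18, 33, 69])]
redS [([257.5, 196.7], [255, 194, 6, 6, 15]), ([219.6, 198.9], [215, 197, 10, 5, 32]), ([216.4, 207.0], [216, 205, 2, 5, 5])]
```

View pics/c6.png

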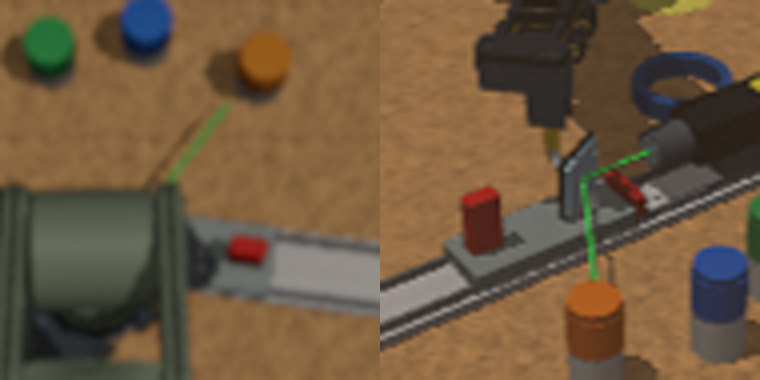

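The beam now runs from the mirror to the orange pot: the tip is at crop (226,107) in the top view and at (594,278), right at the pot, in the scene view. The carriage is at the stop. I measure the beam's direction from pixels.

```bash
python3 - <<'E'
from h import *
mark=np.array([709.5,-116])
for n,f,(x0,y0,x1,y1) in(("top","t6",(262,158,286,182)),("scene","s6",(240,196,256,219))):
    im=cv2.imread(f"pics/{f}.png").astype(int);B,G,R=[im[y0:y1,x0:x1,i] for i in range(3)]
    e=G-np.maximum(R,B);v,u=np.nonzero(e>12);w=e[v,u]
    P=np.array([onz(n,(a+x0,b+y0),62)[:2] for a,b in zip(u,v)])
    c=np.average(P,0,w);_,_,V=np.linalg.svd((P-c)*np.sqrt(w)[:,None]);d=V[0]*np.sign(V[0][0])
    off=lambda q:round(float(d[0]*(q-c)[1]-d[1]*(q-c)[0]),1)
    far=P[np.argsort(P@d)[-4:]].mean(0)
    print(n,len(u),"angle jig",np.degrees(np.arctan2(d[1],d[0])).round(2)+7.6,"mark off line",off(mark),"pivot off",off(np.array([562,-2.5])),"far",far,np.linalg.norm(far-[562,-2.5]), "dir far",np.degrees(np.arctan2(far[1]+2.5,far[0]-562))+7.6)
s=env.state();print(s["time_s"],s["ee_pos"],s["qvel"].__abs__().max())
E
```

```text
top 32 angle jig -29.29 mark off line -4.5 pivot off -2.2 far [670.45844557 -80.62310259] 133.665453924329 dir far -28.16537436580056
scene 51 angle jig -29.14 mark off line -5.0 pivot off -2.3 far [663.19228491 -75.71970358] 124.90397719027534 dir far -28.288371581397975
13.95 [494.40672483  20.88974018  43.98318786] 0.09143510874505335
```

The line passes about 4.7 mm from the pot's axis, so I trim by +0.7° of mirror turn.

```bash
python3 -m jog '{"jaw":[0,0,0,0,0,0],"slide":[[0.026,-0.018,0],[0,0,0],[0,0,0],[0,0,0],[0,0,0],[0,0,0]],"spin":[0.09,0,0,0,0,0]}' 10; python3 - <<'E'
from h import *
mark=np.array([709.5,-116])
for n,(x0,y0,x1,y1) in(("top",(262,158,286,182)),("scene",(240,196,256,219))):
    im=env.grab_frame(n);cv2.imwrite(f"pics/{n}7.png",im[:,:,::-1]);im=im.astype(int);R,G,B=[im[y0:y1,x0:x1,i] for i in range(3)]
    e=G-np.maximum(R,B);v,u=np.nonzero(e>12);w=e[v,u]
    P=np.array([onz(n,(a+x0,b+y0),62)[:2] for a,b in zip(u,v)])
    c=np.average(P,0,w);_,_,V=np.linalg.svd((P-c)*np.sqrt(w)[:,None]);d=V[0]*np.sign(V[0][0])
    off=lambda q:round(float(d[0]*(q-c)[1]-d[1]*(q-c)[0]),1)
    print(n,np.degrees(np.arctan2(d[1],d[0])).round(2)+7.6,off(mark))
    print("red",blobs(im.astype(np.uint8),(0,150,90),(6,255,255),(190,170,300,225)))
s=env.state();print(s["time_s"],np.abs(s["qvel"]).max(),s["force"],s["gripper_width"])
E
```

```text
time_s: 14.55
ee_pos: [494.7, 21.8, 44.0]
ee_rot: [-180.0, 0.0, 35.8]
force: [-1.8, 1.1, 5.5]
gripper_width: 13.3
gripper_force: 10.0
top -30.439999999999998 -0.5
red [([286.4, 196.6], [282, 194, 9, 6, 42])]
scene -30.53 -0.5
red [([257.5, 196.7], [255, 194, 6, 6, 15]), ([219.6, 198.9], [215, 197, 10, 5, 32]), ([216.3, 206.5], [216, 204, 2, 6, 6])]
14.65 0.12959805248786532 [-2.67922257  0.1126179   5.40979128] 13.609798372362205
```

The beam passes within 0.5 mm of the pot's axis in both views. The post is held and steady, and the carriage has not moved.

```bash
python3 -c "
from workcell import env
print(env.job_done())"
```

```text
the job is handed in; nothing more can be done
None
```

I handed the job in at about 14.7 s, with the carriage home at the red stop and the post still held so that the green beam passes within about 0.5 mm of the orange pot's axis in both camera views.

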